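Hold down the recessed reset of an inline antenna relay

TASK

The small round antenna relay on the green mat needs a reset: roll it along the mat, without lifting it, until its yellow face with the hole lies level on top. Then take the orange-handled stylus from the wooden stand, reach its tip down through the hole and press the red reset button fully down. Finish while still holding the stylus in the gripper with the button held down, and leave everything else where it is.

Things in the scene. Friction and masses are not known exactly. Their poses are not given: they have to be found in the camera images.
- relay: Loose relay, 0.3 to 0.5 kg: a drum 56 mm long, hexagonal in the middle (58 mm across flats, one face yellow, the others aluminium), between two black bumpers, with a brass stub at each end. Origin: drum centre, 38 mm above the table when lying on a flat. y: the drum's axis; x: out of the middle of the yellow face. Starts with x level, pointing away from the robot.
- relay_bumper (a point): Middle of the bumper at the relay's +y end, on the drum axis, 22.5 mm from its centre. Bumpers are black 8-sided rubber prisms, 11 mm wide, 70 mm across flats, each flat 29 mm long; the hole's axis is normal to a flat. The relay rests on any flat and tips over the edge to the next when pushed: the start needs two flats, 58 mm of travel towards the robot.
- relay_stub (a point): Outer end of the brass stub at the +y end, on the drum axis, 60 mm from the centre; the -y end has the same. Stubs are round, 16 mm diameter, 32 mm long. Pushing both stubs at mid height with the open fingers either side of the drum rolls it well; pushing on the drum itself may make it slide or jam. Pushed fast, it may roll a flat too far.
- relay_hole (a point): Centre of the mouth of the round hole in the yellow face, 29 mm from the drum's axis (64 mm above the mat when it faces up); same axes as relay. Hole diameter 16 mm, through a 12 mm thick wall. The red button's top lies 17 mm below the mouth, or 23 mm when fully pressed.
- button_top (a point): Centre of the top of the red button (a disc of 18 mm diameter inside the relay, under the hole).
- reset_button (a joint): Travel of the button: 0 out, 0.006 m fully pressed. Spring: about 1 N to start, 4 N fully down, then a hard stop; springs back when let go.
- stylus: Loose stylus, 0.04 kg, standing upright in one of the stand's two holes: white shank 40 mm long, 8 mm diameter, tapering to 6 mm at the tip, under an orange round handle of 18 mm diameter and 70 mm length. Origin: at the tip; its z axis points from the tip up along the handle. In the stand the tip is 10 mm above the table and the handle stands from 50 to 120 mm; lift straight up by 45 mm or more to clear.
- stylus_handle (a point): Point on the stylus's axis in the handle, 85 mm from the tip, 25 mm below the handle's top: a good place to grip.
- stand: Fixed wooden block, 60 mm (x) by 130 mm (y) by 50 mm high, with two holes of 11 mm diameter and 46 mm depth, 35 mm either side of its centre along its y axis. Origin: centre of the underside.
- mat: Fixed green mat 300 mm (x) by 400 mm (y), 3 mm thick; the relay lies on it. Origin: centre of its underside.
- stubby: The other tool in the stand: same handle in blue, but a 12 mm shank, too short to reach the button. Which hole holds which tool varies. Origin at its tip. Leave it.
- mug: White mug, 80 mm diameter, 90 mm high. Origin: centre of the underside. Leave it.
- mouse: Black computer mouse, 100 x 58 x 32 mm. Origin: centre of the underside. Leave it.
- microphone: Desk microphone: base 130 x 90 mm, 172 mm high. Origin: centre of the underside. Leave it.
- solder: Spool, 60 mm diameter, 46 mm high, standing on end. Origin: centre of the underside. Leave it.
- handheld: Black handheld radio standing upright, 35 x 55 x 110 mm with a 60 mm aerial. Origin: centre of the underside. Leave it.
- screwdriver: Screwdriver with a red handle lying on the table. Leave it.
Mind the look-alikes: they are no part of the job. Leave any turquoise look-alike of the stylus alone.

How it is judged:
By the outcome, as a careful person would: the job done as asked, in the order asked, and still so for the second after the job is handed in, while the arm keeps its last pose, push and grip.
It also fails if it takes over 54 s, if anything falls off the work surface, if the arm or the gripper's body presses on something with over 40 N, if the wrist force passes 120 N, or if a joint passes its speed limit or range.

ROBOT

A 6-joint arm with a two-finger parallel gripper is mounted at the origin on the work surface. World frame = base frame: x ahead of the robot, y to its left, z up, the work surface at z = 0. Lengths are in m, angles in rad, forces in N, time in s.
With the tool pointing down it reaches from about 0.3 to 0.775 m from the base axis. Payload 14.6 kg.
Tool frame: the origin (TCP) lies on the centre line of the jaws, within the pads' length; the fingertips stand 17 mm ahead of it and the grasp point (between the pads) lies 2 mm behind it; z points along the fingers, x is the direction in which the jaws open and shut, and the axes are right-handed (so a half turn about z gives the same grasp; the last joint's range is limited). The gripper opens to 94 mm and grips with 3 to 60 N. Pads are 16 mm wide; open, the fingers measure 119 mm over their backs; the gripper's body (75 mm by 177 mm) begins 78 mm behind the grasp point.
Start: joints at [1.051, 0.3, 1.521, -0, 1.321, -0.067], TCP at [0.241, 0.495, 0.222] pointing down, gripper open.
Joint ranges: [-3.03, 3.03], [-0.79, 2.21], [0.23, 2.52], [-1.04, 4.18], [0, 3.07], [-2.55, 2.55]. Speed limits (rad/s): [2.22, 2.22, 2.57, 3.14, 3.14, 3.14].

INTERFACE

Orientations are given as [roll, pitch, yaw] about the fixed x, y, z axes, in that order (R = Rz(yaw) Ry(pitch) Rx(roll)).
In Python, from station import ctrl gives the robot as it stands. The module is installed in compiled form; this text tells all that it offers.
- The arm moves only by the tool drive_tool, never from a script. Its argument "increments" is a list of rows, each a list of 3 entries, a list of its own where there are three numbers: the turn, a rotation vector about the tool's x, y, z in degrees, then the shift along the tool's x, y, z in mm, then the opening, from 0 (shut) to 1 (fully open). In form: [[[ax, ay, az], [dx, dy, dz], hand], ...]. A call has 1 to 20 rows; each row shifts and turns the commanded pose from where the row before left it, along the tool's axes as they then stand; what a row does not reach is not made up. A row lasts 1/8 s, in which the tool goes at most 62.5 mm and 10.7 degrees, less where a joint would pass 70% of its speed; a pose out of reach is approached as far as the arm can. A call with a gripper value outside its range is refused whole. The fingers move at their own pace and stop on an object; "squeeze" is the grip in N (left out, the last holds). Time passes only in rows, so rows that do not move let the fingers close. It gives the time, the measured TCP pose, the force and the opening at its end, in the units of the state.
- ctrl.get_obs(): the state, without advancing time (a new reading comes with each control period).
- ctrl.camera(name): name is "scene" or "top" or "wrist"; returns the picture (480x640x3 uint8, red, green, blue); there is no depth.
- ctrl.calibration(name): a dict with "fx", "fy", "cx", "cy" (pixels), "rvec" (rotation vector, rad) and "tvec" (3), from world to camera coordinates, as OpenCV has them. Camera axes: x right, y down, z forward; pixel columns grow to the right and rows downward; lengths in m; the calibration is good to about 2 mm. A picture is of the moment at which its call begins: read the wrist's pose just before it. calibration takes no time and is no camera call; for the wrist camera it gives the pose at the moment of the call.
- ctrl.hand_in(): hands the job in, once; it reports no verdict.
The state is a dict: "time_s": time; "qpos": joint angles; "joint_vel": joint speeds; "tau": joint torques, N m; "ee_pos": TCP position; "eef_rot": TCP orientation; "force": force on the tool from outside, world axes, zero at the start; "moment": the same for the moment, N m; "grip_width": finger opening in m.
Only numpy, scipy, OpenCV 4.12 (cv2) and the standard library are available. Lean on these libraries where they do the work, as an engineer would, in place of code of your own. Each camera call takes 0.05 s, during which the arm holds its last target.

## Working session

There is one attempt and no reset: what is moved stays moved. The work goes in short steps, Python scripts to look and compute and a tool call to move; the robot and the scene stay as the last step left them, time stands still between calls to the robot, and variables do not carry over. Pictures are saved under pics/ and viewed, and the job is handed in when it is done.

Besides the shell and the picture viewer there is one more tool, called after "Emit:" as a command line: name --argument value ..., lists and objects as JSON in quotes. drive_tool: Moves the arm, as the interface text tells. Its arguments: {"type":"object","properties":{"increments":{"type":"array"},"squeeze":{"type":"number"}},"required":["increments"]}

```bash
mkdir -p pics; cat > h.py <<'E'
import numpy as np, cv2
from station import ctrl
def save(name,fn):
    im=ctrl.camera(name); cv2.imwrite('pics/'+fn,im[:,:,::-1]); return im
def cal(name):
    c=ctrl.calibration(name)
    K=np.array([[c['fx'],0,c['cx']],[0,c['fy'],c['cy']],[0,0,1.]])
    R,_=cv2.Rodrigues(np.array(c['rvec'],float)); t=np.array(c['tvec'],float).ravel()
    return K,R,t
def ray(c,uv):
    K,R,t=c; d=R.T@np.linalg.inv(K)@np.array([uv[0],uv[1],1.]); return -R.T@t,d
def onz(c,uv,z):
    o,d=ray(c,uv); return o+d*(z-o[2])/d[2]
def proj(c,p):
    K,R,t=c; q=K@(R@np.array(p,float)+t); return q[:2]/q[2]
def tri(c1,u1,c2,u2):
    P=[c[0]@np.c_[c[1],c[2]] for c in (c1,c2)]
    x=cv2.triangulatePoints(P[0],P[1],np.array(u1,float),np.array(u2,float)).ravel(); return x[:3]/x[3]
E
python3 - <<'E'
from h import *
print(ctrl.get_obs())
for n in('scene','top','wrist'):
    save(n,n+'0.png'); K,R,t=cal(n); print(n,K[0,0],K[0,2],K[1,2],-R.T@t,R.tolist())
E
```

```text
{'time_s': 0.0, 'qpos': array([ 1.05140570e+00,  3.00481083e-01,  1.52159382e+00, -7.71699869e-06,
        1.32069327e+00, -6.65925466e-02]), 'joint_vel': array([ 1.47707222e-03,  4.78235414e-04, -2.29941818e-04,  1.55058562e-03,
        2.15497055e-05, -5.71429390e-04]), 'tau': array([-5.02761177e-04, -5.31807625e+01, -3.52742171e+01,  7.07790256e-02,
        2.44326226e-02, -1.45315994e-04]), 'ee_pos': array([0.2404936 , 0.4943593 , 0.22187545]), 'eef_rot': array([-3.14152189e+00,  1.17341065e-03,  1.11800020e+00]), 'force': array([-0.42797157, -0.1557804 ,  0.01071932]), 'moment': array([0.01740915, 0.02490976, 0.00727477]), 'grip_width': 0.09405073260367722}
scene 465.169096905993 320.0975000872094 239.32194830839683 [1.03476037 0.83796275 0.92490553] [[-0.8811098329223228, 0.47277721282685825, -0.011276939268428293], [0.3150418797304685, 0.5690222570142424, -0.7595803348154233], [-0.35269544417739407, -0.6728264100450316, -0.6503157276296072]]
top 572.2688850373472 315.75214535216014 232.83971650137593 [ 0.40052934 -0.02077955  1.38678474] [[0.006252254479849451, -0.9999602525643259, -0.006356304382913486], [-0.9902350681361756, -0.005305936745812034, -0.13930670073112947], [0.13926743749801035, 0.007165216447427902, -0.990228882898292]]
wrist 356.61497520031065 319.8629987514619 231.27099359627135 [0.16527991 0.53073446 0.38449785] [[0.4381087875816284, 0.898921732075748, -0.0006401919190488492], [0.8617997892963373, -0.41981385135103655, 0.28470590682772734], [0.2556595654626374, -0.12528387691856918, -0.9586146967221545]]
```

View pics/scene0.png

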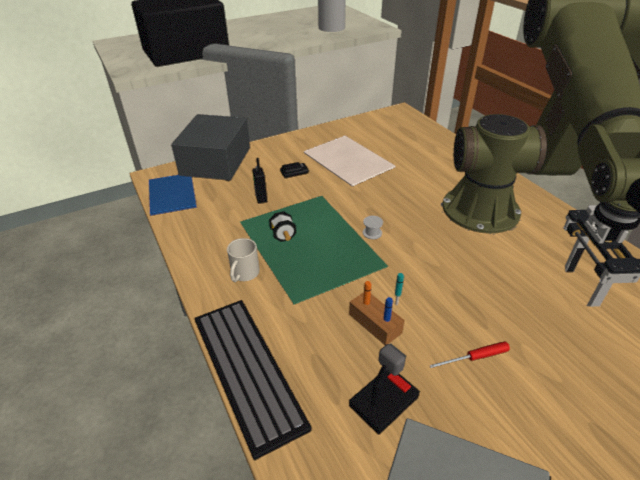

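View pics/top0.png

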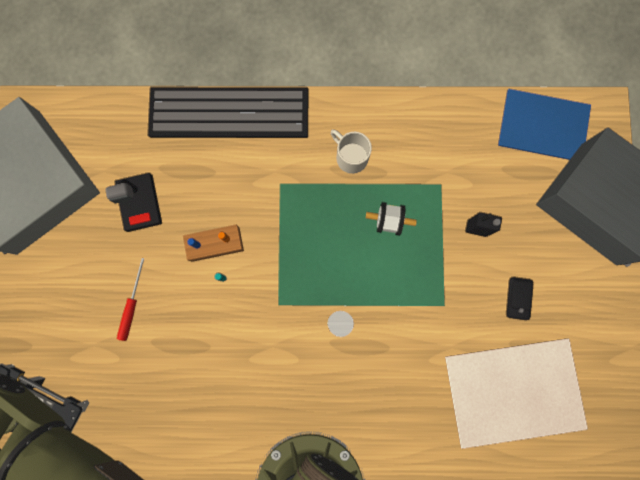

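View pics/wrist0.png

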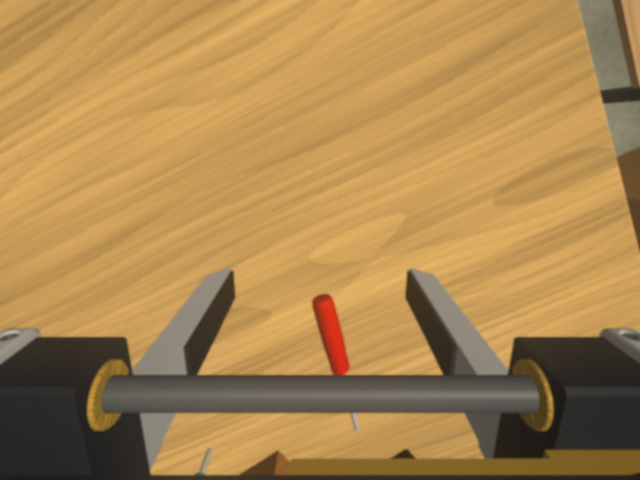

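The scene view shows the relay at (283,226), the orange handle at (367,292), blue at (388,308) and the turquoise look-alike at (399,285). In the top view the relay is at (391,219) with stubs near (371,216) and (411,221), and the orange handle is at (222,237).

```bash
python3 - <<'E'
from h import *
T=cv2.imread('pics/top0.png');S=cv2.imread('pics/scene0.png')
ct,cs=cal('top'),cal('scene')
h=cv2.cvtColor(T,cv2.COLOR_BGR2HSV)
g=cv2.inRange(h,(60,60,20),(95,255,255))
c=max(cv2.findContours(g,0,2)[0],key=cv2.contourArea)
q=cv2.minAreaRect(c); print('mat',[onz(ct,p,.003).round(4).tolist() for p in cv2.boxPoints(q)])
# relay = non green in region
m=cv2.bitwise_not(g); m2=np.zeros_like(m); m2[190:250,355:425]=m[190:250,355:425]
def comps(mask,tag,cc,z,minA=15):
    n,l,st,ce=cv2.connectedComponentsWithStats(mask)
    for i in range(1,n):
        if st[i,4]>=minA:
            r=cv2.minAreaRect(np.argwhere(l==i)[:,::-1].astype(np.float32)); print(tag,st[i].tolist(),ce[i].round(1),onz(cc,ce[i],z).round(4),np.round(r[1],1),round(r[2],1))
    return l
comps(m2,'relay',ct,.038)
br=cv2.inRange(h,(8,120,80),(25,255,255)); b=np.zeros_like(br);b[190:250,355:425]=br[190:250,355:425]; comps(b,'stub',ct,.038,5)
k=np.zeros_like(br);k[190:250,355:425]=cv2.inRange(h,(0,0,0),(179,255,50))[190:250,355:425];comps(k,'bump',ct,.06,5)
w=np.zeros_like(br);w[190:250,355:425]=cv2.inRange(h,(0,0,120),(179,60,255))[190:250,355:425];comps(w,'white',ct,.064,5)
o=cv2.inRange(h,(5,200,150),(13,255,255)); o[:, 260:]=0;o[:200]=0;o[270:]=0;comps(o,'orange',ct,.12,5)
print(h[237,222],h[216,371],h[240,215])
for n,I,x0,y0,s in(('t',T,360,190,9),('ts',T,180,215,9),('s',S,255,195,9),('ss',S,345,265,9)):
    cv2.imwrite(f'pics/z_{n}.png',cv2.resize(I[y0:y0+60,x0:x0+70],None,fx=s,fy=s,interpolation=cv2.INTER_CUBIC))
E
python3 -c "
import cv2,numpy as np
a=[cv2.imread('pics/z_%s.png'%n) for n in('t','ts','s','ss')]
i=np.vstack([np.hstack(a[:2]),np.hstack(a[2:])]);cv2.imwrite('pics/zz.png',cv2.resize(i,(700,600)))"
```

```text
mat [[0.4221, 0.0771, 0.003], [0.7177, 0.0791, 0.003], [0.7161, -0.3265, 0.003], [0.4213, -0.3167, 0.003]]
relay [365, 203, 52, 32, 920] [390.6 218.3] [ 0.6262 -0.1894  0.038 ] [51.9 28.9] 9.0
stub [366, 212, 12, 8, 74] [371.5 215.5] [ 0.6328 -0.1439  0.038 ] [11.7  6.1] 9.5
stub [404, 218, 12, 8, 73] [409.6 221.4] [ 0.619  -0.2347  0.038 ] [11.5  6.1] 9.5
bump [378, 203, 8, 29, 91] [381.9 216.3] [ 0.6272 -0.1664  0.06  ] [ 4.3 28.7] 7.1
bump [396, 206, 9, 29, 90] [401.1 220.3] [ 0.6178 -0.2112  0.06  ] [ 4.6 29. ] 10.5
white [383, 205, 18, 28, 391] [391.6 218.6] [ 0.6212 -0.1886  0.064 ] [15.2 26.9] 9.0
white [377, 206, 4, 21, 46] [378.7 216.4] [ 0.6263 -0.1584  0.064 ] [ 2.6 20.2] 7.1
[ 14 243 214] [ 18 177 194] [ 14 167 183]
```

View pics/zz.png

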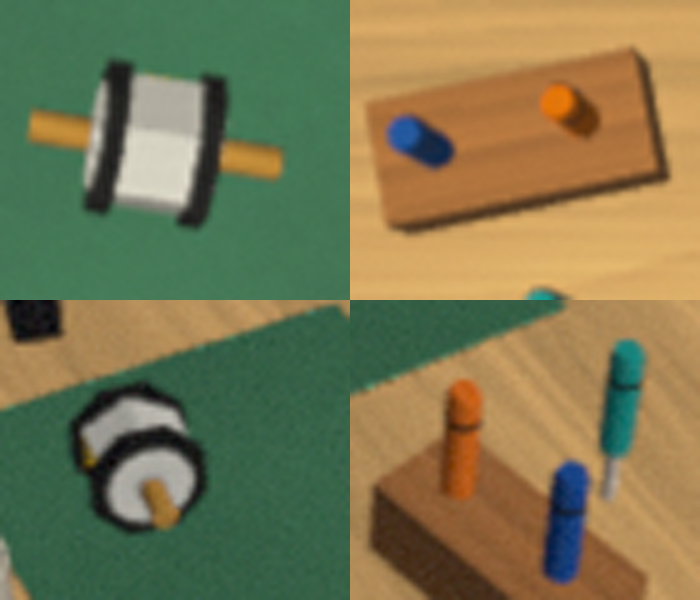

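```bash
python3 - <<'E'
from h import *
T=cv2.imread('pics/top0.png');S=cv2.imread('pics/scene0.png')
ct,cs=cal('top'),cal('scene')
print('sty top@.12',onz(ct,(221.6,235.7),.12), 'scene top@.12',onz(cs,(367.6,282.5),.12),'tri',tri(ct,(221.6,235.7),cs,(367.6,282.5)))
hs=cv2.cvtColor(S,cv2.COLOR_BGR2HSV);ht=cv2.cvtColor(T,cv2.COLOR_BGR2HSV)
def comp(h,lo,hi,box,tag):
    m=np.zeros(h.shape[:2],np.uint8);x0,y0,x1,y1=box;m[y0:y1,x0:x1]=cv2.inRange(h,lo,hi)[y0:y1,x0:x1]
    ys,xs=np.nonzero(m);print(tag,len(xs),xs.mean(),ys.mean(),xs.min(),xs.max(),ys.min(),ys.max());return xs.mean(),ys.mean()
a=comp(ht,(5,205,60),(17,255,255),(205,225,240,250),'ot');b=comp(hs,(5,205,60),(15,255,255),(350,270,380,320),'os');print(tri(ct,a,cs,b))
a=comp(ht,(80,120,30),(100,255,255),(205,265,235,290),'tt');b=comp(hs,(80,120,30),(100,255,255),(390,265,410,310),'ts');print(tri(ct,a,cs,b))
a=comp(ht,(105,120,30),(125,255,255),(180,230,210,255),'bt');b=comp(hs,(105,120,30),(125,255,255),(375,290,400,330),'bs');print(tri(ct,a,cs,b))
# stand top corners from crop
for p in ((183.0,235.3),(237,225),(242,247),(188,260)): print('stand',onz(ct,p,.05).round(4))
for n,p,z in (('mug',(353,150),.09),('hh',(485,224),.11),('solder',(340,323),.046),('teal',(220,277),.12),('mouse',(519,298),.03)):print(n,onz(ct,p,z).round(3))
# relay check scene: +y stub end 
for p in ((.6262+.0089,-.1893+.0593,.038),(.6262,-.1893,.038)): print(proj(cs,p),proj(ct,p))
E
```

```text
sty top@.12 [0.57110471 0.19889549 0.12      ] scene top@.12 [0.57383969 0.20055984 0.12      ] tri [0.57183338 0.19904066 0.11753765]
ot 68 222.97058823529412 236.41176470588235 218 228 232 241
os 123 366.8373983739837 292.9186991869919 363 370 281 304
[0.57429687 0.20172562 0.0848446 ]
tt 50 219.46 276.72 215 225 274 279
ts 118 399.0169491525424 284.04237288135596 396 402 273 295
[0.48229756 0.20855239 0.07611813]
bt 67 193.17910447761193 242.7462686567164 188 199 239 247
bs 129 387.71317829457365 309.07751937984494 384 391 298 320
[0.55928239 0.26953643 0.08545726]
stand [0.581  0.3023 0.05  ]
stand [0.6063 0.1753 0.05  ]
stand [0.554  0.1622 0.05  ]
stand [0.5226 0.2883 0.05  ]
mug [ 0.779 -0.097  0.09 ]
hh [ 0.602 -0.393  0.11 ]
solder [ 0.379 -0.069  0.046]
teal [0.479 0.2   0.12 ]
mouse [ 0.439 -0.49   0.03 ]
[287.6530201  238.29371595] [365.65849742 214.5078171 ]
[281.98941992 226.28535472] [390.54116764 218.30991518]
```

Emit:
drive_tool --increments '[[[0,0,0],[-24,38,0],1],[[0,0,0],[-24,38,0],1],[[0,0,0],[-24,38,0],1],[[0,0,0],[-24,38,0],1],[[0,0,0],[-24,38,0],1],[[0,0,0],[-24,38,0],1],[[0,0,0],[-24,38,0],1],[[0,0,0],[-24,38,0],1],[[0,0,0],[-24,38,0],1],[[0,0,0],[-24,38,0],1],[[0,0,0],[-24,38,0],1],[[0,0,0],[-24,38,0],1],[[0,0,0],[-24,38,0],1],[[0,0,0],[-24,38,0],1],[[0,0,0],[-24,38,0],1],[[0,0,0],[-24,38,0],1],[[0,0,-9],[0,0,0],1],[[0,0,-8.3],[0,0,0],1],[[0,0,0],[0,0,0],1]]'

```text
time_s: 2.52
ee_pos: [0.6193, -0.1168, 0.2221]
eef_rot: [-3.141, -0.0, 1.419]
force: [-0.8, 0.2, -0.1]
grip_width: 0.0939
```

Emit:
drive_tool --increments '[[[0,0,0],[-35,28,0],1],[[0,0,0],[-35.5,28,0],1],[[0,0,0],[0,0,0],1]]'

```text
time_s: 2.9
ee_pos: [0.6644, -0.197, 0.2211]
eef_rot: [-3.14, -0.0, 1.414]
force: [0.3, 1.2, 0.2]
grip_width: 0.0941
```

```bash
python3 - <<'E'
from h import *
c=cal('wrist');I=save('wrist','w1.png');o=ctrl.get_obs();print(o['ee_pos'],o['eef_rot'],c)
for s in(-1,1):
  p=np.array([.6262,-.1893,.038])+s*.06*np.array([.15,.989,0]);print(p,proj(c,p))
E
```

```text
[ 0.66404936 -0.19553207  0.22145754] [-3.14040162e+00 -2.86644082e-04  1.41567996e+00] (array([[356.6149752 ,   0.        , 319.86299875],
       [  0.        , 356.6149752 , 231.2709936 ],
       [  0.        ,   0.        ,   1.        ]]), array([[ 1.56861875e-01,  9.87620541e-01,  1.37397131e-04],
       [ 9.47072101e-01, -1.50461095e-01,  2.83576963e-01],
       [ 2.80087106e-01, -4.43522890e-02, -9.58949471e-01]]), array([ 0.09067868, -0.6876113 ,  0.19677582]))
[ 0.6172  -0.24864  0.038  ] [259.71161074 174.40476029]
[ 0.6352  -0.12996  0.038  ] [384.10490277 173.52895552]
```

View pics/w1.png

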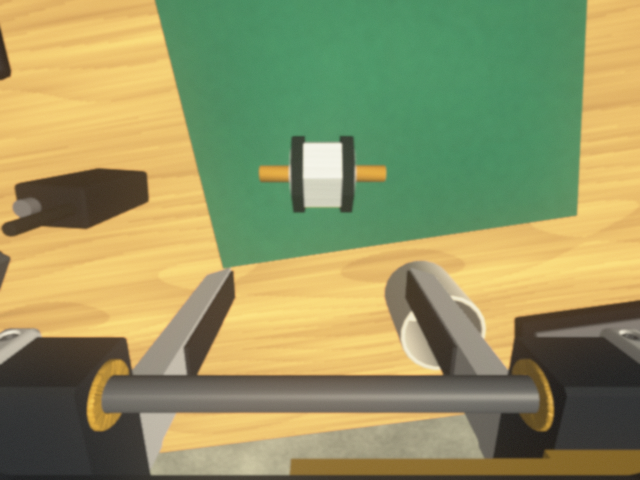

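The stubs show at (259–290,174) and (355–386,173), within 2 px of my prediction, so the pose is good. Descending on the far side.

Emit:
drive_tool --increments '[[[0,0,0],[1,0,40],1],[[0,0,0],[0,0,40],1],[[0,0,0],[0,0,40],1],[[0,0,0],[0,0,35],1],[[0,0,0],[0,0,27],1],[[0,0,0],[0,0,0],1]]'

```text
time_s: 3.7
ee_pos: [0.6632, -0.1925, 0.0389]
eef_rot: [-3.138, -0.001, 1.419]
force: [0.1, 0.5, 0.5]
grip_width: 0.0939
```

```bash
python3 - <<'E'
from h import *
save('top','t2.png')
E
python3 -c "
import cv2
i=cv2.imread('pics/t2.png')[150:280,320:480];cv2.imwrite('pics/t2z.png',cv2.resize(i,None,fx=4,fy=4))"
```

```text
(no output)
```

View pics/t2z.png

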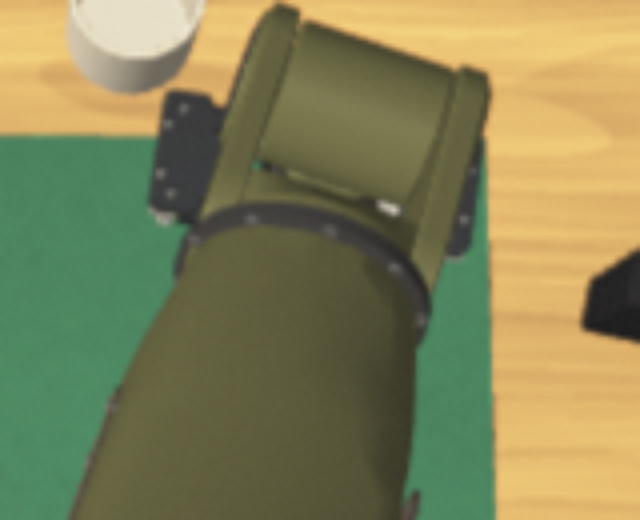

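Emit:
drive_tool --increments '[[[0,0,0],[0,-5,0],1],[[0,0,0],[0,-5,0],1],[[0,0,0],[0,-5,0],1],[[0,0,0],[0,-4,0],1],[[0,0,0],[0,-4,0],1],[[0,0,0],[0,-4,0],1],[[0,0,0],[0,-4,0],1],[[0,0,0],[0,-4,0],1],[[0,0,0],[0,-4,0],1],[[0,0,0],[0,-4,0],1],[[0,0,0],[0,-4,0],1],[[0,0,0],[0,0,0],1],[[0,0,0],[0,0,0],1]]'

```text
time_s: 5.38
ee_pos: [0.6178, -0.1868, 0.0405]
eef_rot: [-3.142, 0.0, 1.42]
force: [0.2, 0.9, -0.4]
grip_width: 0.0942
```

```bash
python3 - <<'E'
from h import *
save('wrist','w3.png');save('scene','s3.png')
E
python3 -c "
import cv2,numpy as np
i=cv2.imread('pics/s3.png')[180:280,230:350];a=cv2.resize(i,(480,400));b=cv2.resize(cv2.imread('pics/w3.png'),(320,240));c=np.zeros((400,800,3),np.uint8);c[:,:480]=a;c[:240,480:]=b;cv2.imwrite('pics/s3z.png',c)"
```

```text
(no output)
```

View pics/s3z.png

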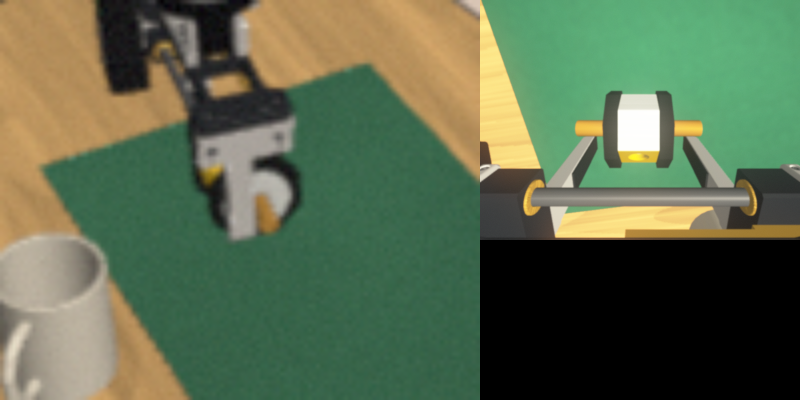

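One flat is done: the yellow face with the hole now leans up at 45° towards the far side.

Emit:
drive_tool --increments '[[[0,0,0],[0,-4,0],1],[[0,0,0],[0,-4,0],1],[[0,0,0],[0,-3,0],1],[[0,0,0],[0,-3,0],1],[[0,0,0],[0,-3,0],1],[[0,0,0],[0,-3,0],1],[[0,0,0],[0,-3,0],1],[[0,0,0],[0,-2,0],1],[[0,0,0],[0,0,0],1],[[0,0,0],[0,0,0],1]]'

```text
time_s: 6.72
ee_pos: [0.5932, -0.183, 0.0405]
eef_rot: [3.142, 0.0, 1.42]
force: [1.3, 0.6, 0.1]
grip_width: 0.094
```

```bash
python3 - <<'E'
from h import *
save('wrist','w4.png')
E
```

```text
(no output)
```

View pics/w4.png

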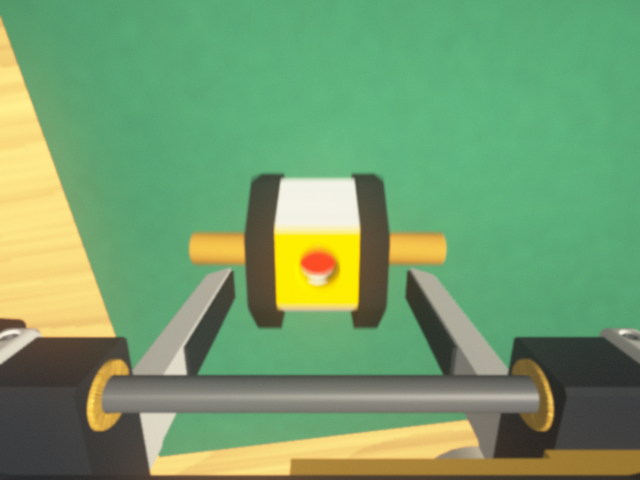

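The yellow face is up and the red button is visible through the hole at (317,265). Backing off and lifting.

Emit:
drive_tool --increments '[[[0,0,0],[0,5,0],1],[[0,0,0],[0,5,0],1],[[0,0,0],[0,0,-30],1],[[0,0,0],[0,0,-40],1],[[0,0,0],[0,0,-40],1],[[0,0,0],[0,0,-40],1],[[0,0,0],[0,-10,-10],1],[[0,0,0],[0,0,0],1],[[0,0,0],[0,0,0],1]]'

```text
time_s: 7.9
ee_pos: [0.5927, -0.1829, 0.1988]
eef_rot: [-3.139, -0.0, 1.42]
force: [-0.2, -0.5, -0.5]
grip_width: 0.0939
```

```bash
cat > hole.py <<'E'
from h import *
def meas(n,fn,z=.067):
    c=cal(n);I=save(n,fn);h=cv2.cvtColor(I,cv2.COLOR_RGB2HSV)
    y=cv2.inRange(h,(22,150,100),(35,255,255)); 
    C=max(cv2.findContours(y,0,2)[0],key=cv2.contourArea);r=cv2.minAreaRect(C)
    hull=np.zeros_like(y);cv2.fillConvexPoly(hull,cv2.convexHull(C),255)
    hull=cv2.erode(hull,np.ones((3,3)))
    hm=cv2.bitwise_and(hull,cv2.bitwise_not(y))
    k=max(cv2.findContours(hm,0,2)[0],key=cv2.contourArea);M=cv2.moments(k);p=(M['m10']/M['m00'],M['m01']/M['m00'])
    print(n,'face',r,onz(c,r[0],z).round(4),'hole',np.round(p,1),cv2.contourArea(k),cv2.fitEllipse(k) if len(k)>5 else'',onz(c,p,z).round(4))
    b=cv2.boxPoints(r);print('corners',[onz(c,q,z)[:2].round(4).tolist() for q in b])
E
python3 - <<'E'
from hole import *
print(ctrl.get_obs()['ee_pos'],ctrl.get_obs()['eef_rot'])
meas('wrist','w5.png')
E
```

```text
[ 0.59270109 -0.18288287  0.19882394] [-3.13937663e+00 -4.62001604e-04  1.41987710e+00]
wrist face ((318.4999694824219, 199.49998474121094), (36.99999237060547, 42.99999237060547), 90.0) [ 0.5684 -0.1806  0.067 ] hole [318.8 198.4] 256.5 ((318.7115783691406, 198.04522705078125), (18.10332489013672, 19.149280548095703), 175.24974060058594) [ 0.5676 -0.1802  0.067 ]
corners [[0.5504, -0.1958], [0.5558, -0.1607], [0.587, -0.1649], [0.5815, -0.2011]]
```

View pics/w5.png

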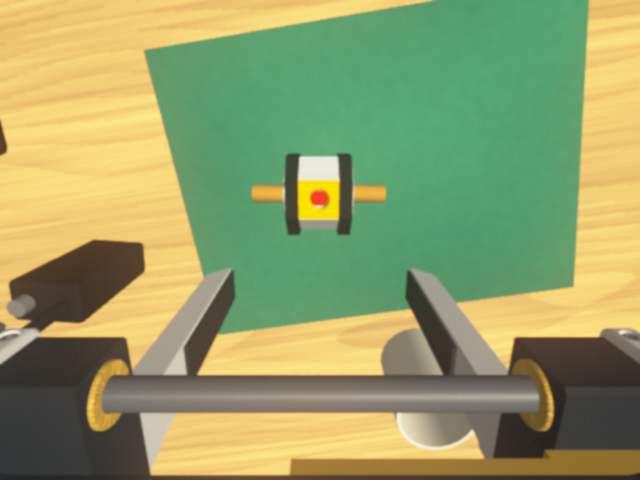

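Hole at (319,198) gives (0.568,-0.180), as predicted from the roll. Going over to the stand.

Emit:
drive_tool --increments '[[[0,0,0],[37.5,-8,-2],0.5],[[0,0,0],[37.5,-8,-2],0.5],[[0,0,0],[37.5,-8,-2],0.5],[[0,0,0],[37.5,-8,-2],0.5],[[0,0,0],[37.5,-8,-2],0.5],[[0,0,0],[37.5,-8,-2],0.5],[[0,0,0],[37.5,-8,-2],0.5],[[0,0,0],[37.5,-8,-2],0.5],[[0,0,0],[37.5,-8,0],0.5],[[0,0,0],[37.5,-6,0],0.5],[[0,0,0],[0,0,0],0.5],[[0,0,0],[0,0,0],0.5]]'

```text
time_s: 9.45
ee_pos: [0.5723, 0.1989, 0.2157]
eef_rot: [-3.141, 0.001, 1.42]
force: [0.8, -0.0, 0.7]
grip_width: 0.0468
```

```bash
python3 - <<'E'
from hole import *
print(ctrl.get_obs()['ee_pos'],ctrl.get_obs()['eef_rot'])
c=cal('wrist');save('wrist','w6.png')
for z in(.12,.085,.05):print(proj(c,(.572,.2,z)))
meas('top','t6.png')
E
```

```text
[0.57228328 0.1988841  0.21565189] [-3.14056200e+00  6.67835421e-04  1.41993114e+00]
[321.75402091 239.65784399]
[321.5696343  227.11019757]
[321.42183606 217.0524175 ]
top face ((388.8583984375, 240.67051696777344), (15.58586311340332, 13.68514633178711), 8.746162414550781) [ 0.5687 -0.1811  0.067 ] hole [388.1 241. ] 30.5 ((388.1272277832031, 241.0337677001953), (6.264037132263184, 7.074052810668945), 159.50694274902344) [ 0.5679 -0.1794  0.067 ]
corners [[0.5555, -0.1607], [0.5873, -0.1659], [0.5819, -0.2016], [0.5502, -0.1964]]
```

View pics/w6.png

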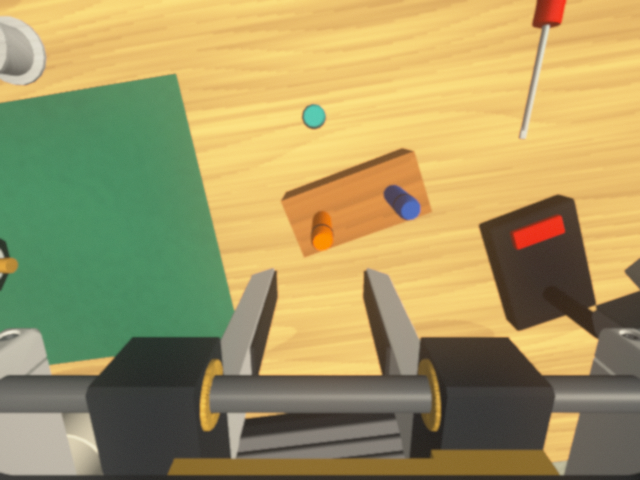

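The orange top sits at (322,240), matching the prediction (321.8,239.7). Descend and grip.

Emit:
drive_tool --increments '[[[0,0,0],[1,0,25],0.5],[[0,0,0],[0,0,25],0.5],[[0,0,0],[0,0,25],0.5],[[0,0,0],[0,0,25],0.5],[[0,0,0],[0,0,22],0.5],[[0,0,0],[0,0,0],0.5],[[0,0,0],[0,0,0],0],[[0,0,0],[0,0,0],0],[[0,0,0],[0,0,0],0],[[0,0,0],[0,0,0],0]]' --squeeze 40

```text
time_s: 10.8
ee_pos: [0.5727, 0.2004, 0.095]
eef_rot: [3.141, -0.0, 1.42]
force: [-0.5, -0.7, 4.3]
grip_width: 0.0171
```

Emit:
drive_tool --increments '[[[0,0,0],[0,0,-5],0],[[0,0,0],[0,0,-10],0],[[0,0,0],[0,0,-20],0],[[0,0,0],[0,0,-25],0],[[0,0,0],[0,0,-25],0],[[0,0,0],[0,0,-20],0],[[0,0,0],[0,0,0],0],[[0,0,0],[0,0,0],0]]'

```text
time_s: 11.8
ee_pos: [0.5722, 0.2004, 0.1987]
eef_rot: [-3.141, 0.0, 1.42]
force: [0.1, 1.3, -0.8]
grip_width: 0.0171
```

```bash
python3 - <<'E'
from hole import *
o=ctrl.get_obs();print(o['ee_pos'],o['eef_rot'],o['force'])
save('wrist','w7.png');S=save('scene','s7.png');cv2.imwrite('pics/s7z.png',cv2.resize(S[200:340,310:470,::-1],None,fx=5,fy=5,interpolation=cv2.INTER_CUBIC)[:600])
E
```

```text
[0.57218078 0.2003517  0.19867801] [-3.14066053e+00  4.29345246e-04  1.41996638e+00] [ 0.05266871  1.31081505 -0.79842006]
```

View pics/w7.png

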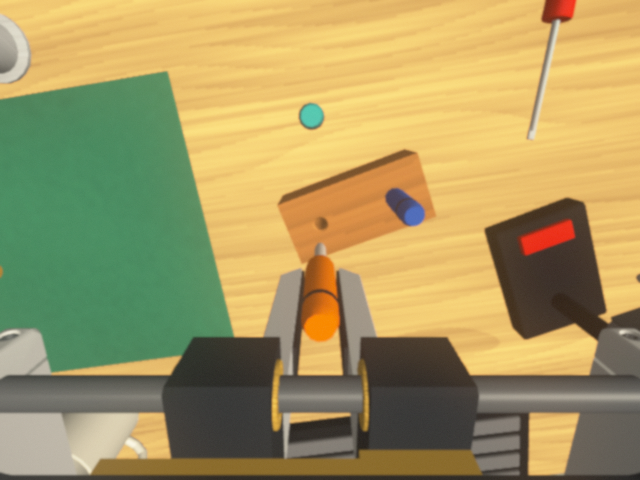

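View pics/s7z.png

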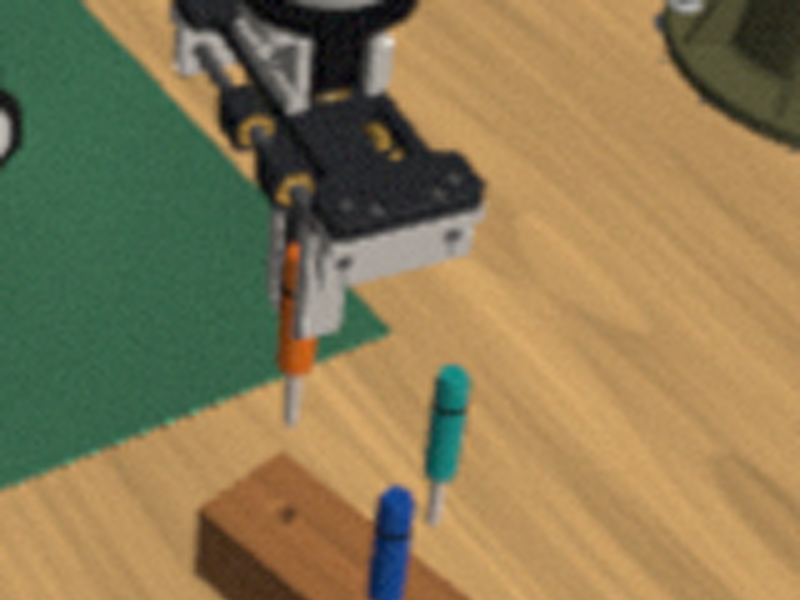

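```bash
cat > tip.py <<'E'
from hole import *
o=ctrl.get_obs();p=o['ee_pos'];cw,cs=cal('wrist'),cal('scene')
W=cv2.imread('pics/w7.png');S=cv2.imread('pics/s7.png')
for z in(.028,.003-.085,-.045,.035):print(z,'pred w',proj(cw,p+[0,0,z]).round(1),'s',proj(cs,p+[0,0,z]).round(1))
cv2.imwrite('pics/w7z.png',cv2.resize(W[230:350,280:360],None,fx=5,fy=5,interpolation=cv2.INTER_CUBIC))
h=cv2.cvtColor(W,cv2.COLOR_BGR2HSV);m=cv2.inRange(h,(0,0,60),(179,60,255));m[:236]=0;m[262:]=0;m[:,:300]=0;m[:,340:]=0
for r in range(238,262):
    x=np.nonzero(m[r])[0]; print(r,(x.min(),x.max()) if len(x) else '',end=' ')
E
python3 tip.py
```

```text
0.028 pred w [320.5 329.1] s [370.8 249.1]
-0.082 pred w [320.3 246. ] s [368.1 283.2]
-0.045 pred w [320.4 265.2] s [368.9 272.2]
0.035 pred w [320.6 338.4] s [371.  246.8]
238  239  240  241  242  243  244  245  246 (np.int64(321), np.int64(322)) 247 (np.int64(320), np.int64(322)) 248 (np.int64(321), np.int64(323)) 249 (np.int64(321), np.int64(323)) 250 (np.int64(320), np.int64(323)) 251 (np.int64(320), np.int64(323)) 252 (np.int64(320), np.int64(323)) 253  254  255  256  257  258  259  260  261
```

View pics/w7z.png

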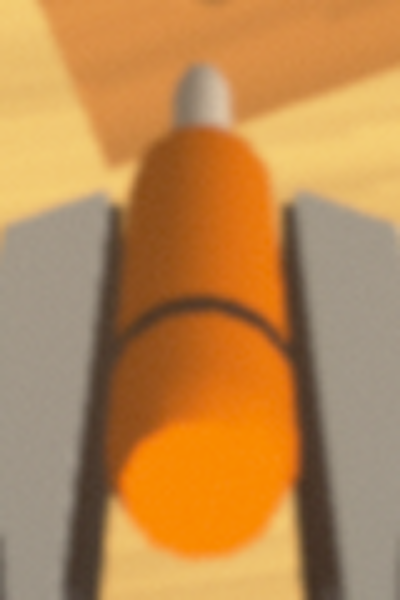

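Stylus is vertical in the grip: its tip is at (320.6,~244) against a predicted (320.3,246). Moving over the hole.

Emit:
drive_tool --increments '[[[0,0,0],[-20,3,0],0],[[0,0,0],[-37,5,0],0],[[0,0,0],[-38,5.4,0],0],[[0,0,0],[-38,5.4,0],0],[[0,0,0],[-38,5.4,0],0],[[0,0,0],[-38,5.4,0],0],[[0,0,0],[-38,5.4,0],0],[[0,0,0],[-38,5.4,0],0],[[0,0,0],[-38,5.4,0],0],[[0,0,0],[-34,4.5,0],0],[[0,0,0],[-20,2.6,0],0],[[0,0,0],[0,0,20],0],[[0,0,0],[0,0,0],0],[[0,0,0],[0,0,0],0]]'

```text
time_s: 13.65
ee_pos: [0.5682, -0.1801, 0.1801]
eef_rot: [3.141, 0.0, 1.42]
force: [-0.1, 0.8, 0.2]
grip_width: 0.017
```

```bash
python3 - <<'E'
from hole import *
o=ctrl.get_obs();print(o['ee_pos'],o['eef_rot'],o['force'])
W=save('wrist','w8.png');c=cal('wrist');S=save('scene','s8.png');cs=cal('scene')
p=np.array([.568,-.1802,.067]);print('hole',proj(c,p),proj(cs,p),'tip',proj(c,o['ee_pos']-[0,0,.084]),proj(cs,o['ee_pos']-[0,0,.084]))
a=cv2.resize(W[150:270,260:380],(400,400));b=cv2.resize(S[180:260,240:320],(400,400),interpolation=cv2.INTER_CUBIC)
cv2.imwrite('pics/c8.png',np.hstack([a,b])[:,:,::-1])
E
```

```text
[ 0.56824825 -0.18011754  0.18008339] [3.14111600e+00 1.03080464e-04 1.42038312e+00] [-0.10943994  0.81308692  0.18427704]
hole [320.06766532 232.8199104 ] [300.12943728 214.61630327] tip [320.24920455 244.67857955] [299.68529798 206.91840085]
```

View pics/c8.png

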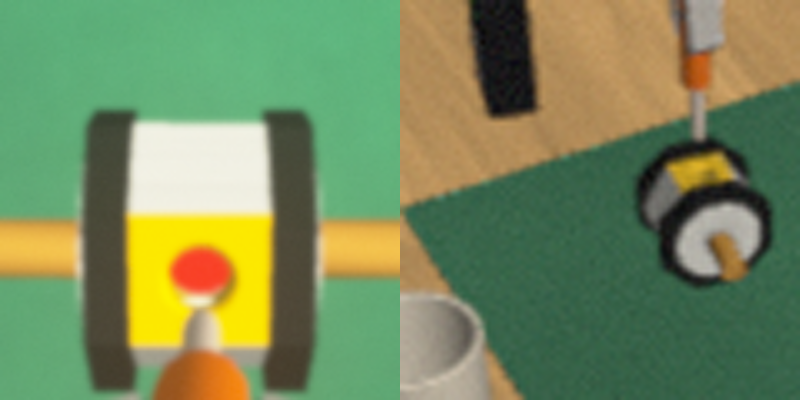

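Hole centre at (320.6,233.1) versus predicted (320.1,232.8): aligned. Descending, then pressing slowly while watching the force.

Emit:
drive_tool --increments '[[[0,0,0],[0,0,12],0],[[0,0,0],[0,0,12],0],[[0,0,0],[0,0,10],0],[[0,0,0],[0,0,6],0],[[0,0,0],[0,0,2],0],[[0,0,0],[0,0,0],0],[[0,0,0],[0,0,0],0]]'

```text
time_s: 14.62
ee_pos: [0.5683, -0.1803, 0.1378]
eef_rot: [3.141, 0.0, 1.42]
force: [0.2, 0.9, -0.3]
grip_width: 0.0172
```

Emit:
drive_tool --increments '[[[0,0,0],[0,0,2],0],[[0,0,0],[0,0,2],0],[[0,0,0],[0,0,2],0],[[0,0,0],[0,0,0],0]]'

```text
time_s: 15.12
ee_pos: [0.5682, -0.1803, 0.1315]
eef_rot: [3.141, 0.0, 1.42]
force: [-0.1, -0.4, 2.5]
grip_width: 0.0172
```

Emit:
drive_tool --increments '[[[0,0,0],[0,0,1.5],0],[[0,0,0],[0,0,1],0],[[0,0,0],[0,0,0],0],[[0,0,0],[0,0,0],0]]'

```text
time_s: 15.62
ee_pos: [0.5682, -0.1803, 0.1291]
eef_rot: [3.141, 0.0, 1.42]
force: [-0.6, 0.3, 2.9]
grip_width: 0.0173
```

Emit:
drive_tool --increments '[[[0,0,0],[0,0,1],0],[[0,0,0],[0,0,0],0],[[0,0,0],[0,0,0],0]]'

```text
time_s: 16.0
ee_pos: [0.5684, -0.1804, 0.1287]
eef_rot: [3.14, 0.0, 1.42]
force: [-1.2, 0.4, 9.5]
grip_width: 0.017
```

Emit:
drive_tool --increments '[[[0,0,0],[0,0,0.7],0],[[0,0,0],[0,0,0],0],[[0,0,0],[0,0,0],0]]'

```text
time_s: 16.38
ee_pos: [0.5686, -0.1804, 0.1286]
eef_rot: [3.14, 0.0, 1.42]
force: [-2.2, 1.4, 13.5]
grip_width: 0.017
```

The hard stop shows at TCP z 0.1287 (expected ~0.128). Check stability.

Emit:
drive_tool --increments '[[[0,0,0],[0,0,0],0],[[0,0,0],[0,0,0],0],[[0,0,0],[0,0,0],0],[[0,0,0],[0,0,0],0],[[0,0,0],[0,0,0],0],[[0,0,0],[0,0,0],0],[[0,0,0],[0,0,0],0],[[0,0,0],[0,0,0],0]]'

```text
time_s: 17.38
ee_pos: [0.5686, -0.1804, 0.1286]
eef_rot: [3.14, 0.0, 1.42]
force: [-2.1, 1.0, 13.4]
grip_width: 0.0169
```

```bash
python3 - <<'E'
from hole import *
W=save('wrist','w9.png');S=save('scene','s9.png');o=ctrl.get_obs();print(o['ee_pos'],o['force'],o['grip_width'])
a=cv2.resize(W[170:330,240:400],(400,400));b=cv2.resize(S[160:260,250:350],(400,400),interpolation=cv2.INTER_CUBIC)
cv2.imwrite('pics/c9.png',np.hstack([a,b])[:,:,::-1])
E
```

```text
[ 0.56859851 -0.18038974  0.12854616] [-1.62729791  0.46135178 12.99058302] 0.01729536972202282
```

View pics/c9.png

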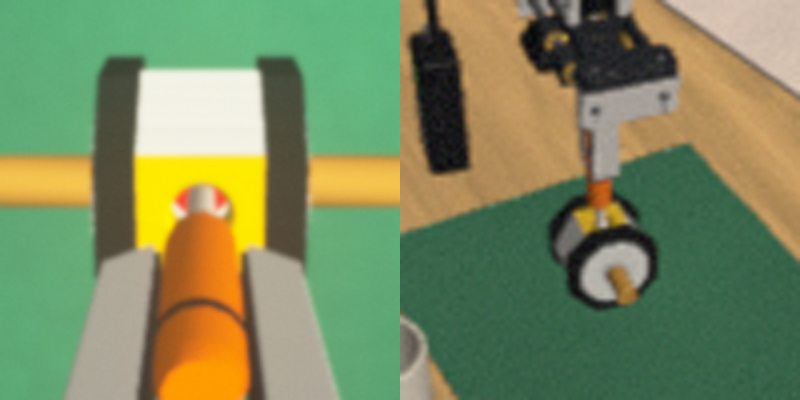

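View pics/s9.png

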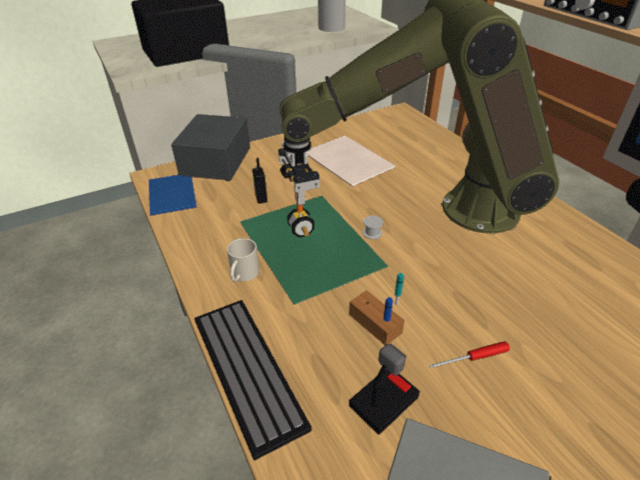

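The stylus tip is in the hole with red around it at (~320,250). The relay lies level on the mat, nothing else has moved, and the force is steady at 13 N. Handing in.

```bash
python3 -c "
from station import ctrl
print(ctrl.hand_in())"
```

```text
the job is handed in; nothing more can be done
None
```

I rolled the relay two flats towards the robot by pushing its stubs, without lifting it, until the yellow face lay level on top. Then I took the orange stylus from the stand, lowered its tip through the hole and held the red button down. I handed the job in after about 17.5 s, with the stylus still gripped and the button pressed.

**Last checks:**
- **Button:** a hard stop came at TCP height 0.1286 m, where I expected about 0.128 m. The push held steady at about 13 N for over 1 s.
- **Grip:** the opening stayed at 17 mm on the 18 mm handle, at 40 N, with no sign of slip.
- **Hole position:** the wrist and top cameras agreed to within about 1 mm.
- **Rest of the scene:** the final scene picture shows everything else where it started.

No check failed or disagreed. The button's travel can't be read directly, so "fully pressed" rests on the hard stop and the height.

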